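# Take the blue ink out from behind the spring flap

## Robot

A 6-joint arm with a two-finger parallel gripper is mounted at the origin on the work surface; the furniture and walls round the work are solid. World frame = base frame: x ahead of the robot, y to its left, z up, the work surface at z = 0. Lengths are in m, angles in degrees, forces in N, time in s.
With the tool pointing down it reaches from about 0.375 to 0.9 m from the base axis. Payload 3.1 kg.
Tool frame: the origin (TCP) lies between the finger pads; the fingertips stand 11 mm ahead of it and the grasp point (between the pads) lies 8 mm behind it; z points along the fingers, y is the line along which they close (so a half turn about z gives the same grasp; the last joint's range is limited). The gripper opens to 87 mm and grips with 3 to 60 N. Pads are 19 mm wide; open, the fingers measure 117 mm over their backs; the gripper's body (75 mm by 190 mm) begins 51 mm behind the grasp point.
Start: joints at [-10.227, 30.224, 82.088, -0, 67.689, -10.227], TCP at [0.625, 0, 0.234] pointing down, gripper open.
Joint ranges: [-176.69, 176.69], [-43.24, 126.21], [12.49, 139.97], [-82, 262], [0, 151.66], [-163.58, 163.58]. Speed limits (degrees/s): [159.86, 159.86, 180, 180, 180, 180].

## Interface

Orientations are given as a 3x3 rotation matrix whose columns are the frame's x, y, z axes.
In Python, from rig import bot gives the robot as it stands.
- The arm moves only by the tool apply_moves, never from a script. Its argument "steps" is a list that holds one entry, the list of rows, each a list of 7 numbers: the shift along the tool's x, y, z in cm, then the turn, a rotation vector about the tool's x, y, z in degrees, then the gripper command: -1 is shut, 1 is fully open, values between are in proportion. In form: [[[dx, dy, dz, rx, ry, rz, jaw], ...]]. A call has 1 to 20 rows; each row is the pose to reach, as a shift and turn from the pose commanded when the call began, along the tool's axes at that moment; what a row does not reach only later rows make up. A row lasts 1/8 s, in which the tool goes at most 62.5 mm and 10.7 degrees, less where a joint would pass 70% of its speed; a pose out of reach is approached as far as the arm can. A call with a gripper value outside its range is refused whole. The fingers move at their own pace and stop on an object; the grip force is fixed at half the most. Time passes only in rows, so rows that repeat a pose let the fingers close. It gives the time, the measured TCP pose, the force, the opening and the grip force at its end, in the units of the state.
- bot.read_state(): the state, without advancing time (a new reading comes with each control period).
- bot.capture(name): name is "scene" or "side" or "wrist"; returns the picture (420x560x3 uint8, blue, green, red); there is no depth.
- bot.camera_model(name): a dict with "intrinsics" (3x3 intrinsics, pixels), "R" (3x3) and "t" (3): a world point X has camera coordinates R X + t. Camera axes: x right, y down, z forward; pixel columns grow to the right and rows downward; lengths in m; the calibration is good to about 2 mm. The wrist camera is an equidistant fisheye: a pixel r from the principal point sees the ray r / f radians off the axis. A picture is of the moment at which its call begins: read the wrist's pose just before it. camera_model takes no time and is no camera call; for the wrist camera it gives the pose at the moment of the call.
- bot.hand_in(): hands the job in; it is judged then, once.
The state is a dict: "time_s": time; "joint_positions": joint angles; "qvel": joint speeds; "tau": joint torques, N m; "position": TCP position; "tcp_rot": TCP orientation; "force": force on the tool from outside, world axes, zero at the start; "moment": the same for the moment, N m; "opening": opening from 0.0 (shut) to 1.0 (fully open); "grasp_force": force on a finger pad.
Only numpy, scipy, OpenCV 4.12 (cv2) and the standard library are available. Lean on these libraries where they do the work, as an engineer would, in place of code of your own. Each camera call takes 0.05 s, during which the arm holds its last target. There are 200 camera calls.

## Task

Get the blue ink ready for the next print: push the clear spring-closing flap of the ink tray aside, keep it open with the gripper or wrist, and take the ink pot with the blue lid from behind it. Stand the pot upright inside the shallow white dish with the green rim that lies nearer the robot, to the left of the tray, and let the flap close fully again. Leave the red-lidded pot standing in the tray, and leave the blue jar, the roll of masking tape and the red stapler where they are.

Things in the scene. Friction and masses are not known exactly. Their poses are not given: they have to be found in the camera images.
- tray: Grey open-topped ink tray fixed to the table, 190 (x) x 310 (y) x 25 mm high, walls and floor 6 mm thick. Origin: centre of its underside; x points from its front wall to its rear wall, y along its long side to the left, z up. A steel flap post, 5 mm in radius (9 mm at its foot), stands 214 mm high at tray x = -65, y = -145 mm. Its place and yaw differ each time.
- flap (a joint): Angle of the spring flap about its post, rad: 0 = shut (panel along the tray's y); grows as the panel is pushed inward (free edge towards +x of the tray, then round to the post's side); stop at 1.6; cannot open outward. The spring shuts it from every angle (0.12 N m shut, 0.31 N m at the stop: 1 to 4 N where one pushes); it never stays open by itself.
- flap_post (a point): Upright hinge axis of the flap, at panel-top height. The flap: a clear panel, 4 mm thick, framed in aluminium, 85 to 203 mm above the table, 195 mm long from the post to its orange edge; on its rear side, 85 to 92 mm above the table, a level clear roof 125 mm deep covers the blue pot while shut and swings aside with the panel. Below 85 mm the front is open above the 25 mm wall.
- flap_edge (a point): Top of the flap's orange free edge, 200 mm high; shut: tray x = -65, y = +50 mm. An upright gripper coming level over the front wall at grasping height, open fingers straddling the pot's line, pushes the panel aside with its body; with it at the pot the flap leans on it at about 0.8 to 1.35 rad. As the gripper moves back out, the flap follows it shut.
- pot_blue: Ink pot with a blue screw lid, white body, round, 58 mm in diameter, 64 mm high, 0.08 to 0.18 kg. Origin: centre of its underside, z up along its axis. At the start it stands on the tray's floor (6 mm above the table) behind the flap panel and under its roof, at tray x = 0 to 12 mm, y = -28 to -12 mm.
- pot_red: Ink pot with a red screw lid, white body, round, 60 mm in diameter, 58 mm high. Origin: centre of its underside, z up along its axis. It stands uncovered in the left part of the tray, at tray x = -25 to 25 mm, y = 104 to 112 mm, and stays there.
- dish: Shallow white drip dish with a green rim (an upturned jar lid), fixed to the table, 112 mm in diameter, rim 20 mm high, room inside 90 mm in diameter, inner floor 5 mm above the table. Origin: centre of its underside, z up. To the left of the tray, nearer the robot. (Another such dish belongs to the room's background, far off at the right; it is not meant.)
- jar: Blue jar with a white lid, bystander, 111 mm in diameter, 165 mm high, to the left of the tray and farther off than the dish. Origin: centre of its underside.
- masking_tape: Roll of beige masking tape lying flat, bystander, 92 mm in diameter, 24 mm high, to the left of the tray. Origin: centre of its underside.
- red_stapler: Red and grey stapler, bystander, 143 x 34 x 50 mm, to the right and in front of the tray. Origin: centre of its underside.
Mind the look-alikes: they are no part of the job. Of the things shaped like the dish, the white one is meant.

How it is judged:
By the outcome, as a careful person would: the job done as asked, in the order asked, and still so for the second after the job is handed in, with the robot touching nothing.
It also fails if it takes over 51 s, if anything falls off the work surface, if the arm or the gripper's body presses on something with over 40 N, if the wrist force passes 120 N, or if a joint passes its speed limit or range.

## Working session

There is one attempt and no reset: what is moved stays moved. The work goes in short steps, Python scripts to look and compute and a tool call to move; the robot and the scene stay as the last step left them, time stands still between calls to the robot, and variables do not carry over. Pictures are saved under pics/ and viewed, at most 10 in all, crops included, and the job is handed in when it is done.

Besides the shell and the picture viewer there is one more tool, called after "Call:" as name(argument=value, ...), one argument or row to a line, values as JSON. apply_moves: Moves the arm, as the interface text tells. Its arguments: {"type":"object","properties":{"steps":{"type":"array","items":{"type":"array","items":{"type":"array","items":{"type":"number"}}}}},"required":["steps"]}

```bash
mkdir -p pics; python3 - <<'E'
from rig import bot
import cv2,numpy as np
s=bot.read_state();print(s['time_s'],s['position'],np.round(s['tcp_rot'],3).tolist(),s['opening'])
for n in['scene','side']:
    m=bot.camera_model(n);print(n,{k:np.round(v,3).tolist() if k!='x' else v for k,v in m.items() if k in('intrinsics','R','t')})
a=bot.capture('scene');b=bot.capture('side')
cv2.imwrite('pics/a.png',cv2.resize(a,(800,600)));cv2.imwrite('pics/b.png',cv2.resize(b,(800,600)))
E
```

```text
0.0 [6.24295595e-01 1.49650801e-04 2.32569163e-01] [[-0.0, 1.0, -0.002], [1.0, 0.0, 0.0], [0.0, -0.002, -1.0]] 1.003258050619909
scene {'intrinsics': [[421.099, 0.0, 281.009], [0.0, 421.099, 210.354], [0.0, 0.0, 1.0]], 'R': [[-0.444, -0.896, -0.015], [-0.452, 0.239, -0.859], [0.774, -0.375, -0.511]], 't': [0.239, 0.356, 1.119]}
side {'intrinsics': [[426.648, 0.0, 283.796], [0.0, 426.648, 210.083], [0.0, 0.0, 1.0]], 'R': [[-0.999, 0.032, -0.001], [0.015, 0.451, -0.892], [-0.028, -0.892, -0.451]], 't': [0.496, 0.111, 1.218]}
```

View pics/a.png

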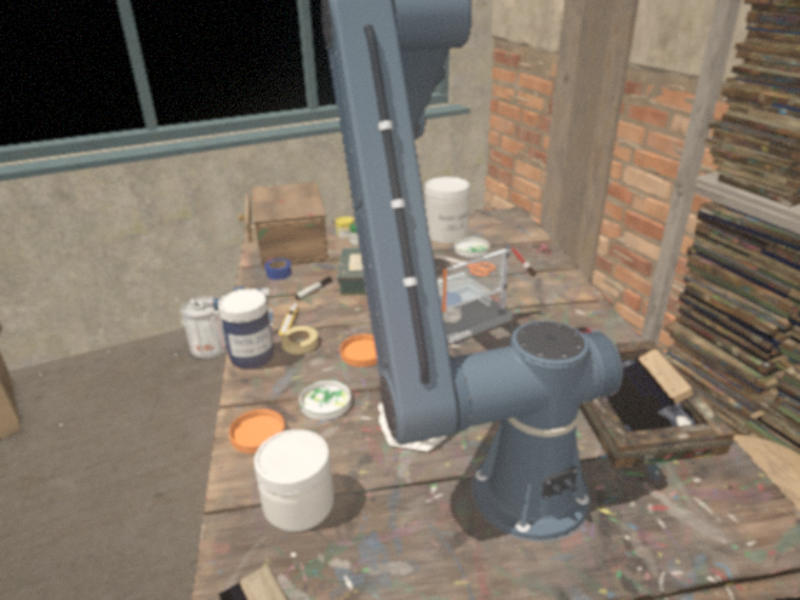

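View pics/b.png

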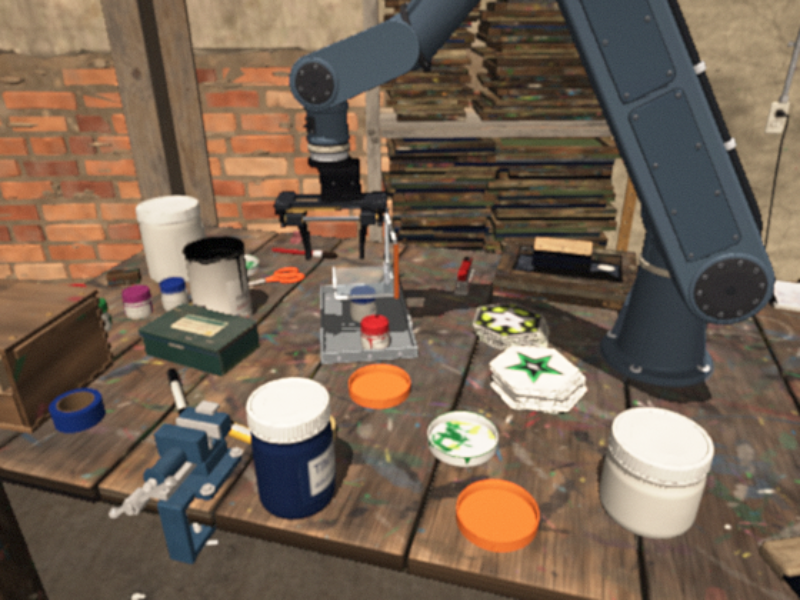

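The side view shows the blue-lidded pot in the tray under the roof at about (363,300). Look-alikes are the blue-lidded jar at (173,290), the red pot at (375,330) and the big blue jar at (290,450). The white and green dish is at (462,437); the orange ones at (380,385) and (498,513), and the background dish at (250,262), are not meant. Next come close crops.

```bash
python3 - <<'E'
from rig import bot
import cv2,numpy as np,json
b=bot.capture('side')
m=bot.camera_model('wrist');np.savez('wm.npz',**{k:m[k] for k in('intrinsics','R','t')})
w=bot.capture('wrist')
print(np.round(m['intrinsics'],1).tolist(),np.round(m['R'],3).tolist(),np.round(m['t'],3).tolist(),[k for k in m])
c=b[140:260,210:310]; cv2.imwrite('pics/c.png',cv2.resize(c,None,fx=5,fy=5,interpolation=cv2.INTER_CUBIC))
cv2.imwrite('pics/w.png',cv2.resize(w,(800,600),interpolation=cv2.INTER_CUBIC))
E
```

```text
[[325.2, 0.0, 280.8], [0.0, 325.2, 206.9], [0.0, 0.0, 1.0]] [[1.0, -0.0, -0.002], [0.0, -0.964, 0.266], [-0.002, -0.266, -0.964]] [-0.624, -0.033, 0.391] ['intrinsics', 'R', 't']
```

View pics/c.png

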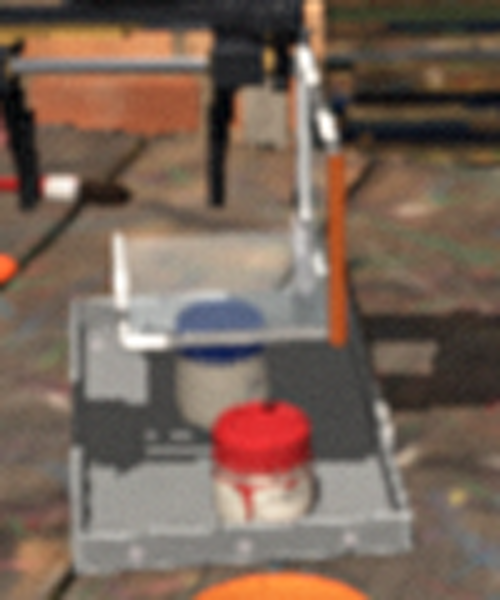

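View pics/w.png

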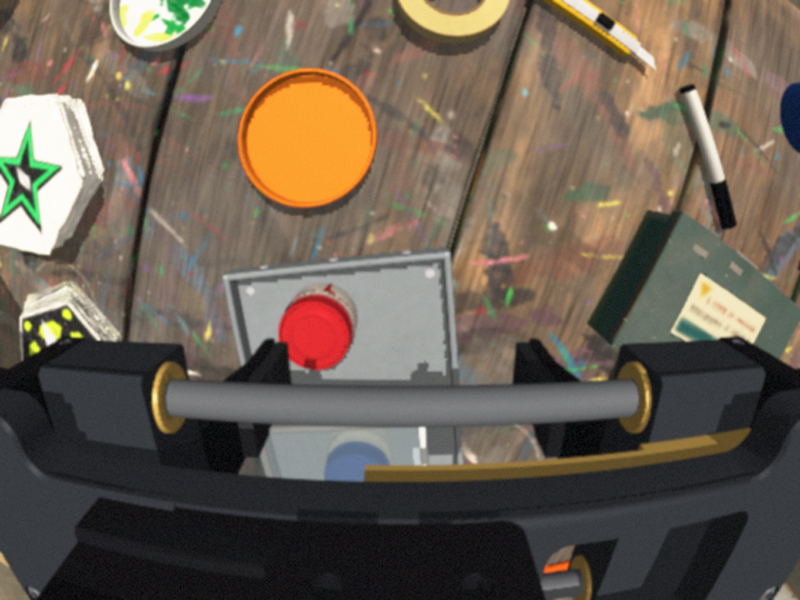

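The crop confirms the pot: blue lid centre at about (222,318) in the crop, under the roof. The orange flap edge is at (337,155), and the red pot stands apart. The wrist view shows the tray's left corners at (223,276) and (450,252), with the red lid at (316,330).

```bash
cat > h.py <<'E'
from rig import bot
import numpy as np
def hit(m,px,z,fish=False):
    K=m['intrinsics'];u=(px[0]-K[0][2])/K[0][0];v=(px[1]-K[1][2])/K[1][1]
    if fish:
        r=np.hypot(u,v);d=np.array([u/r*np.sin(r),v/r*np.sin(r),np.cos(r)])
    else: d=np.array([u,v,1.])
    R=np.array(m['R']);c=-R.T@m['t'];d=R.T@d
    return c+d*(z-c[2])/d[2]
E
python3 - <<'E'
from h import *
W=np.load('wm.npz');S=bot.camera_model('side')
w=lambda x,y,z:hit(W,(x*.7,y*.7),z,True)[:2]
s=lambda x,y,z:hit(S,(x,y),z)[:2]
c=lambda x,y,z:s(210+x/5,140+y/5,z)
A=w(223,276,.025);B=w(450,252,.025)
print('corners',A,B,np.linalg.norm(B-A))
ex=(B-A)/np.linalg.norm(B-A);yaw=np.arctan2(ex[1],ex[0]);ey=np.array([-ex[1],ex[0]])
O=(A+B)/2-ey*.155;print('O',O,'yaw',np.degrees(yaw))
T=lambda p:np.round(np.array([(p-O)@ex,(p-O)@ey])*1000)
for n,p in dict(blue=c(222,318,.070),bluew=w(357,482-18,.07),red=w(316,330,.064),redc=c(263,425,.064),edgeT=c(337,155,.2),edgeB=c(337,345,.085),cornerL=c(78,540,.025),cornerR=c(408,516,.025)).items():print(n,np.round(p,3),T(p))
L=c(178,318,.07);R=c(266,318,.07);print('blue w',np.linalg.norm(L-R))
print('dish',s(463*.7,436*.7,.02),s(428*.7,436*.7,.02),s(498*.7,436*.7,.02))
print('dishbot',s(463*.7,466*.7,.0),s(463*.7,411*.7,.02))
E
```

```text
corners [ 0.47511832 -0.00982811] [0.66212273 0.00882535] 0.1879324376057375
O [ 0.58400523 -0.15473597] yaw 5.69634052640713
blue [ 0.581 -0.172] [ -4. -17.]
bluew [ 0.587 -0.158] [ 3. -4.]
red [ 0.561 -0.042] [-12. 114.]
redc [ 0.555 -0.044] [-18. 113.]
edgeT [ 0.51  -0.115] [-70.  47.]
edgeB [ 0.511 -0.102] [-67.  59.]
cornerL [0.657 0.013] [ 89. 160.]
cornerR [ 0.474 -0.006] [-95. 158.]
blue w 0.054602482598096254
dish [0.41254659 0.25754345] [0.46808564 0.25570624] [0.35701529 0.25938041]
dishbot [0.41711291 0.30385945] [0.40502296 0.19308663]
```

Call:
apply_moves(
  steps=[
    [[0, 0, -4, 0, 0, -10, 1], [-2, -2, -4, 0, 0, -20, 1], [-4, -4, -4, 0, 0, -30, 1], [-6, -6, -4, 0, 0, -40, 1], [-8, -8, -4, 0, 0, -50, 1], [-10, -10, -4, 0, 0, -60, 1], [-13, -12, -4, 0, 0, -70, 1], [-15, -14, -4, 0, 0, -80, 1], [-17, -16, -4, 0, 0, -90, 1], [-18.3, -17.5, -4, 0, 0, -95.7, 1], [-18.3, -17.5, -4, 0, 0, -95.7, 1], [-18.3, -17.5, -4, 0, 0, -95.7, 1]],
  ],
)

```text
time_s: 1.7
position: [0.4504, -0.1827, 0.2736]
tcp_rot: [[-0.995, -0.098, 0.001], [-0.098, 0.995, 0.0], [-0.001, 0.0, -1.0]]
force: [0.5, -0.7, 1.0]
opening: 1.001
grasp_force: 0.0
```

```bash
python3 - <<'E'
from h import *
import cv2
s=bot.read_state();print(s['time_s'],s['position'],np.round(s['tcp_rot'],3).tolist(),np.round(s['joint_positions'],1))
S=bot.camera_model('side')
for n,p in dict(stapler=(465,268),hexY=(508,325),hexG=(537,375),hexYr=(480,325),stapler2=(459,284)).items():print(n,hit(S,(p[0]*.7,p[1]*.7),.04)[:2])
m=bot.camera_model('wrist');np.savez('wm2.npz',**{k:m[k] for k in('intrinsics','R','t')})
w=bot.capture('wrist');b=bot.capture('side')
w=cv2.resize(w,(560,420));cv2.imwrite('pics/w2.png',cv2.resize(w,(800,600)))
E
```

```text
1.7 [ 0.4504033  -0.18268894  0.27360864] [[-0.995, -0.098, 0.001], [-0.098, 0.995, 0.0], [-0.001, 0.0, -1.0]] [ -35.3   16.5   98.7    0.    64.8 -130.9]
stapler [ 0.33698804 -0.35448817]
hexY [ 0.28338553 -0.06372204]
hexG [0.26501871 0.1195866 ]
hexYr [ 0.34071511 -0.06564448]
stapler2 [ 0.36202226 -0.26284008]
```

View pics/w2.png

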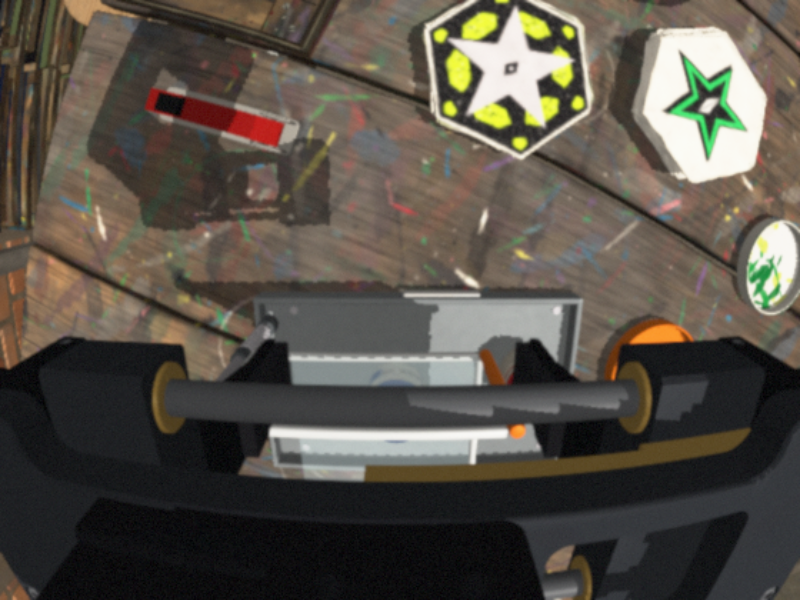

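The view shows the tray's front corners at (255,297) and (583,298), the lid through the roof at about (397,385), the dish at (770,265), and the stapler well clear at (225,118). I'll check these against the first estimates.

```bash
python3 - <<'E'
from h import *
W=np.load('wm2.npz')
w=lambda x,y,z:hit(W,(x*.7,y*.7),z,True)[:2]
A=w(255,297,.025);B=w(583,298,.025)
print(A,B,np.linalg.norm(B-A));ey=(B-A)/np.linalg.norm(B-A);ex=np.array([ey[1],-ey[0]])
O=(A+B)/2+ex*.095;print('O',O,'yaw',np.degrees(np.arctan2(ex[1],ex[0])))
print('lid line',w(397,385,.07),'front',w(397,366,.07),'dish',w(771,264,.02))
E
```

```text
[ 0.50201557 -0.313945  ] [ 0.4730954  -0.00901655] 0.30629681268142644
O [ 0.58213108 -0.15251099] yaw 5.417866846742019
lid line [ 0.55367656 -0.17672605] front [ 0.53602366 -0.17839603] dish [0.41092592 0.23410216]
```

Call:
apply_moves(
  steps=[
    [[0, -0.3, 5, 0, 0, 0, 1], [0, -0.3, 10, 0, 0, 0, 1], [0, -0.3, 15, 0, 0, 0, 1], [0, -0.3, 20, 0, 0, 0, 1], [0, -0.3, 22.8, 0, 0, 0, 1], [0, -0.3, 22.8, 0, 0, 0, 1], [-2, -0.3, 22.8, 0, 0, 0, 1], [-3, -0.3, 22.8, 0, 0, 0, 1], [-4, -0.3, 22.8, 0, 0, 0, 1], [-5, -0.3, 22.8, 0, 0, 0, 1], [-6, -0.3, 22.8, 0, 0, 0, 1], [-7, -0.3, 22.8, 0, 0, 0, 1], [-8, -0.3, 22.8, 0, 0, 0, 1], [-8, -0.3, 22.8, 0, 0, 0, 1]],
  ],
)

```text
time_s: 3.55
position: [0.5291, -0.1766, 0.0459]
tcp_rot: [[-0.995, -0.1, -0.002], [-0.1, 0.995, 0.002], [0.002, 0.002, -1.0]]
force: [-1.5, 5.3, -0.2]
opening: 0.997
grasp_force: 0.0
```

```bash
python3 - <<'E'
from h import *
import cv2
b=bot.capture('side');s=bot.read_state();print(s['position'],s['force'],s['moment'])
cv2.imwrite('pics/d.png',cv2.resize(b[120:260,190:350],(800,600)[:1]+(600,),interpolation=cv2.INTER_CUBIC) if 0 else cv2.resize(b[130:260,200:330],None,fx=4.5,fy=4.5,interpolation=cv2.INTER_CUBIC))
E
```

```text
[ 0.52899517 -0.17662843  0.04589455] [-1.77965687  4.13761939 -0.306662  ] [0.45360802 0.10944028 0.13570597]
```

View pics/d.png

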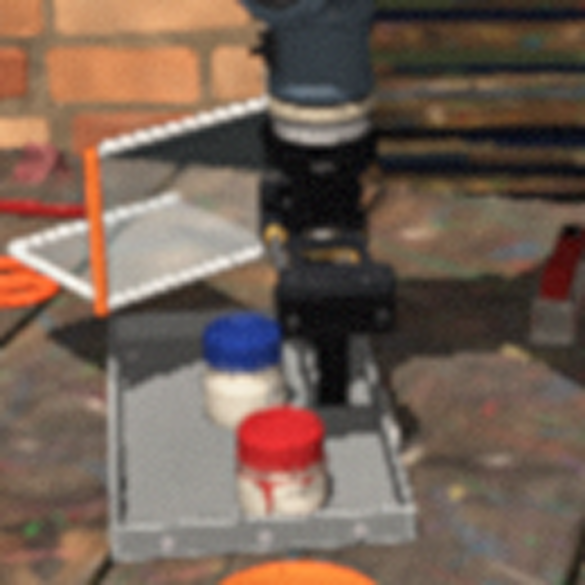

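The flap is pushed open, the pot with the blue lid at (242,330) is uncovered, and the gripper is in front of it. I'll advance and close.

Call:
apply_moves(
  steps=[
    [[-1.5, 0, 0, 0, 0, 0, 1], [-3, 0, 0, 0, 0, 0, 1], [-4.5, 0, 0, 0, 0, 0, 1], [-5.6, 0, 0, 0, 0, 0, 1], [-5.6, 0, 0, 0, 0, 0, 1], [-5.6, 0, 0, 0, 0, 0, 0.6], [-5.6, 0, 0, 0, 0, 0, 0.4], [-5.6, 0, 0, 0, 0, 0, 0.2], [-5.6, 0, 0, 0, 0, 0, 0], [-5.6, 0, 0, 0, 0, 0, 0], [-5.6, 0, 0, 0, 0, 0, -0.2], [-5.6, 0, 0, 0, 0, 0, -0.2], [-5.6, 0, 0, 0, 0, 0, -0.2]],
  ],
)

```text
time_s: 5.22
position: [0.5856, -0.1727, 0.0456]
tcp_rot: [[-0.995, -0.099, 0.0], [-0.099, 0.995, -0.0], [-0.0, -0.0, -1.0]]
force: [-1.3, 0.8, 1.4]
opening: 0.666
grasp_force: 30.0
```

Call:
apply_moves(
  steps=[
    [[0, 0, -1, 0, 0, 0, -0.3], [0, 0, -2, 0, 0, 0, -0.3], [0, 0, -3, 0, 0, 0, -0.3], [0, 0, -3, 0, 0, 0, -0.3], [2, 0, -3, 0, 0, 0, -0.3], [4, 0, -3, 0, 0, 0, -0.3], [6, 0, -3, 0, 0, 0, -0.3], [8, 0, -3, 0, 0, 0, -0.3], [10, 0, -3, 0, 0, 0, -0.3], [12, 0, -3, 0, 0, 0, -0.3], [14, 0, -3, 0, 0, 0, -0.3], [14.5, 0, -3, 0, 0, 0, -0.3], [14.5, 0, -3, 0, 0, 0, -0.3]],
  ],
)

```text
time_s: 6.85
position: [0.4423, -0.1878, 0.0759]
tcp_rot: [[-0.995, -0.099, 0.002], [-0.099, 0.995, -0.001], [-0.002, -0.002, -1.0]]
force: [-0.6, 0.7, -1.7]
opening: 0.66
grasp_force: 30.0
```

```bash
python3 - <<'E'
from h import *
import cv2
b=bot.capture('side');s=bot.read_state();print(s['position'],s['force'],s['opening'],s['joint_positions'])
cv2.imwrite('pics/e.png',cv2.resize(b[110:350,200:400],(500,600),interpolation=cv2.INTER_CUBIC))
E
```

```text
[ 0.4426067  -0.18777005  0.07583194] [ 0.15538967  0.14480734 -0.91101276] 0.6619546604929775 [-3.63362525e+01  3.48585486e+01  1.10182011e+02 -1.42718472e-03
  3.48042597e+01 -1.32023633e+02]
```

View pics/e.png

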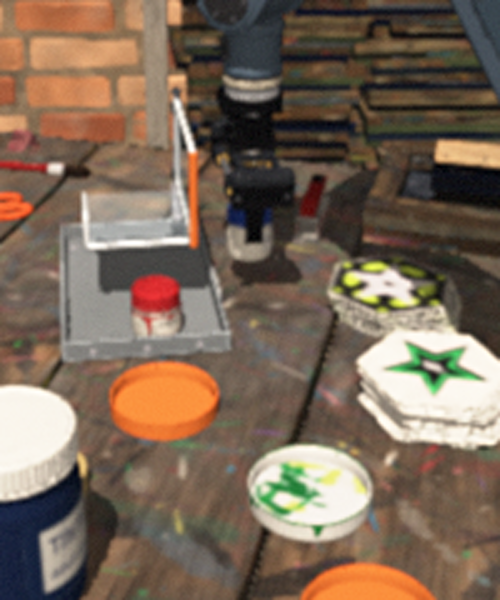

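The flap is fully shut (orange edge upright at (193,200)), the pot is held with its lid up, and the red pot is still standing. Next I'll go above the dish.

Call:
apply_moves(
  steps=[
    [[0, 0, -4, 0, 0, 0, -0.3], [0, 0, -8, 0, 0, 0, -0.3], [0, 4, -12, 0, 0, 0, -0.3], [-0.5, 8, -14, 0, 0, 0, -0.3], [-1, 12, -14, 0, 0, 0, -0.3], [-1.5, 16, -14, 0, 0, 0, -0.3], [-2, 20, -14, 0, 0, 0, -0.3], [-2.5, 24, -14, 0, 0, 0, -0.3], [-3, 28, -14, 0, 0, 0, -0.3], [-3.3, 32, -14, 0, 0, 0, -0.3], [-3.6, 36, -14, 0, 0, 0, -0.3], [-4, 40, -14, 0, 0, 0, -0.3], [-4, 42.6, -14, 0, 0, 0, -0.3], [-4, 42.6, -14, 0, 0, 0, -0.3], [-4, 42.6, -14, 0, 0, 0, -0.3]],
  ],
)

```text
time_s: 8.78
position: [0.439, 0.2409, 0.2155]
tcp_rot: [[-0.995, -0.1, 0.0], [-0.1, 0.995, -0.0], [-0.0, -0.001, -1.0]]
force: [-1.1, -0.1, -2.0]
opening: 0.665
grasp_force: 30.0
```

```bash
python3 - <<'E'
from h import *
import cv2
m=bot.camera_model('wrist');np.savez('wm3.npz',**{k:m[k] for k in('intrinsics','R','t')})
w=bot.capture('wrist');s=bot.read_state();print(s['position'],s['force'],s['opening'],s['joint_positions'])
cv2.imwrite('pics/f.png',cv2.resize(w,(800,600),interpolation=cv2.INTER_CUBIC))
E
```

```text
[0.43897619 0.24054247 0.21552473] [ 0.07571695 -0.4576364  -0.71699673] 0.6616332870411835 [ 1.59232259e+01  2.21383375e+01  1.00826520e+02 -2.77842734e-02
  5.70375669e+01 -7.97510631e+01]
```

View pics/f.png

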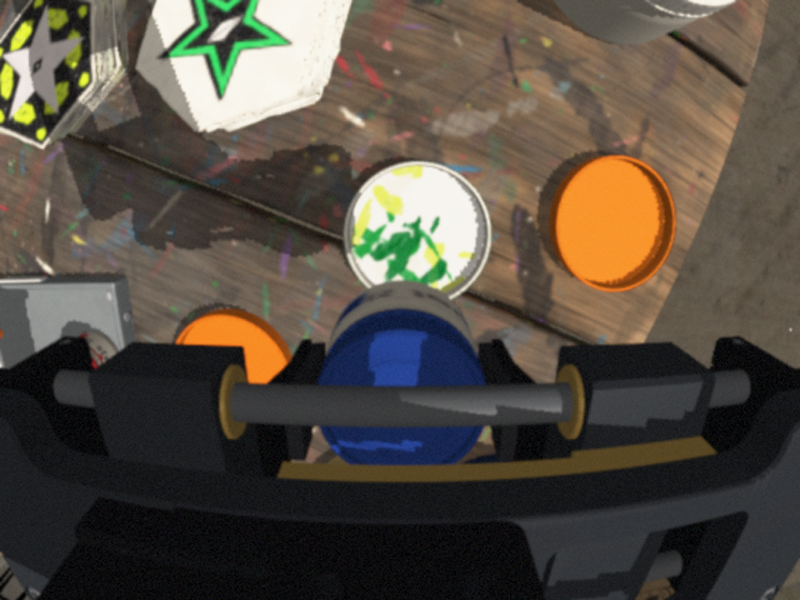

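The dish rim centre is at (417,233) in the wrist view. The held lid's front edge is at row 308, centred on column 402.

```bash
python3 - <<'E'
from h import *
W=np.load('wm3.npz')
w=lambda x,y,z:hit(W,(x*.7,y*.7),z,True)[:2]
print('dish',w(417,233,.02),[w(*p,.02) for p in((345,233),(490,233),(417,161))])
print('lid',w(402,390,.24),w(402,308,.24),w(318,390,.24),w(487,390,.24))
E
```

```text
dish [0.41178406 0.24942291] [array([0.41699596, 0.19543011]), array([0.40566309, 0.30465133]), array([0.35806788, 0.24379961])]
lid [0.43082609 0.23991945] [0.4048848  0.23730079] [0.43376605 0.2142703 ] [0.4285696 0.2659588]
```

Call:
apply_moves(
  steps=[
    [[1, 0.5, 4, 0, 0, 0, -0.3], [2.3, 1.2, 8, 0, 0, 0, -0.3], [2.3, 1.2, 12, 0, 0, 0, -0.3], [2.3, 1.2, 14, 0, 0, 0, -0.3], [2.3, 1.2, 15.5, 0, 0, 0, -0.3], [2.3, 1.2, 16.3, 0, 0, 0, -0.3], [2.3, 1.2, 16.7, 0, 0, 0, -0.3], [2.3, 1.2, 16.9, 0, 0, 0, -0.3], [2.3, 1.2, 16.9, 0, 0, 0, -0.3], [2.3, 1.2, 16.9, 0, 0, 0, -0.3]],
  ],
)

```text
time_s: 10.07
position: [0.415, 0.2508, 0.047]
tcp_rot: [[-0.995, -0.099, 0.001], [-0.099, 0.995, 0.0], [-0.001, 0.0, -1.0]]
force: [0.2, -0.4, -1.6]
opening: 0.666
grasp_force: 30.0
```

```bash
python3 - <<'E'
from h import *
import cv2
b=bot.capture('side');s=bot.read_state();print(s['position'],s['force'],s['opening'])
cv2.imwrite('pics/g.png',cv2.resize(b[200:350,240:400],(800,600)[:0] or (640,600),interpolation=cv2.INTER_CUBIC))
E
```

```text
[0.41495036 0.2508043  0.0469242 ] [-0.2874733  -0.33845225 -2.039808  ] 0.66195964234414
```

View pics/g.png

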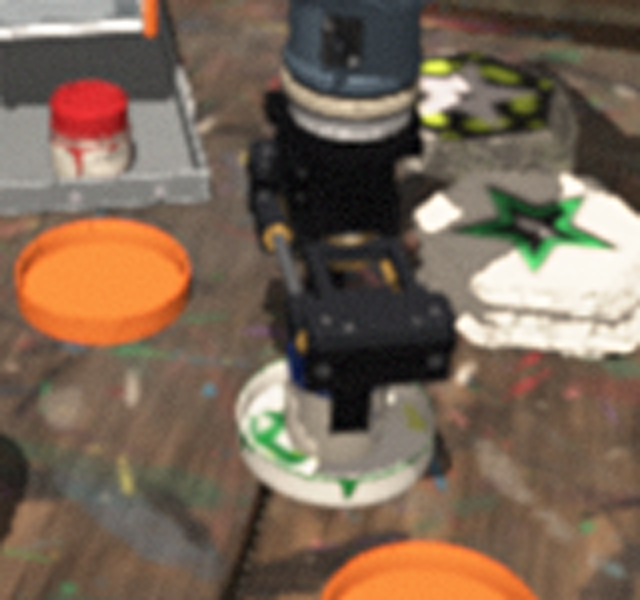

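The pot is inside the dish and centred. I'll lower until it touches, release and rise.

Call:
apply_moves(
  steps=[
    [[0, 0, 0.1, 0, 0, 0, -0.3], [0, 0, 0.2, 0, 0, 0, -0.3], [0, 0, 0.2, 0, 0, 0, -0.3]],
  ],
)

```text
time_s: 10.5
position: [0.4147, 0.2507, 0.0445]
tcp_rot: [[-0.995, -0.099, -0.0], [-0.099, 0.995, -0.0], [0.0, -0.0, -1.0]]
force: [-0.4, -0.5, -2.2]
opening: 0.664
grasp_force: 30.0
```

Call:
apply_moves(
  steps=[
    [[0, 0, 0.05, 0, 0, 0, -0.3], [0, 0, 0.05, 0, 0, 0, 0.1], [0, 0, 0.05, 0, 0, 0, 0.4], [0, 0, 0.05, 0, 0, 0, 0.7], [0, 0, 0.05, 0, 0, 0, 0.9], [0, 0, 0.05, 0, 0, 0, 0.9], [0, 0, 0.05, 0, 0, 0, 0.9], [0, 0, -2, 0, 0, 0, 0.9], [0, 0, -4, 0, 0, 0, 0.9], [0, 0, -7, 0, 0, 0, 0.9], [0, 0, -11, 0, 0, 0, 0.9], [0, 0, -16, 0, 0, 0, 0.9], [0, 0, -20, 0, 0, 0, 0.9], [0, 0, -20, 0, 0, 0, 0.9]],
  ],
)

```text
time_s: 12.25
position: [0.4166, 0.2514, 0.2477]
tcp_rot: [[-0.995, -0.099, 0.008], [-0.099, 0.995, 0.002], [-0.008, 0.002, -1.0]]
force: [0.1, 0.1, -1.2]
opening: 0.95
grasp_force: 0.0
```

```bash
python3 - <<'E'
from h import *
import cv2
b=bot.capture('side');s=bot.read_state();print(s['time_s'],s['position'],s['force'],s['opening'])
cv2.imwrite('pics/i.png',cv2.resize(b[130:400,150:420],(600,600),interpolation=cv2.INTER_CUBIC))
E
```

```text
12.3 [0.41520223 0.25089052 0.24569553] [-0.21595724 -0.55769562 -0.68373103] 0.9533091534446194
```

View pics/i.png

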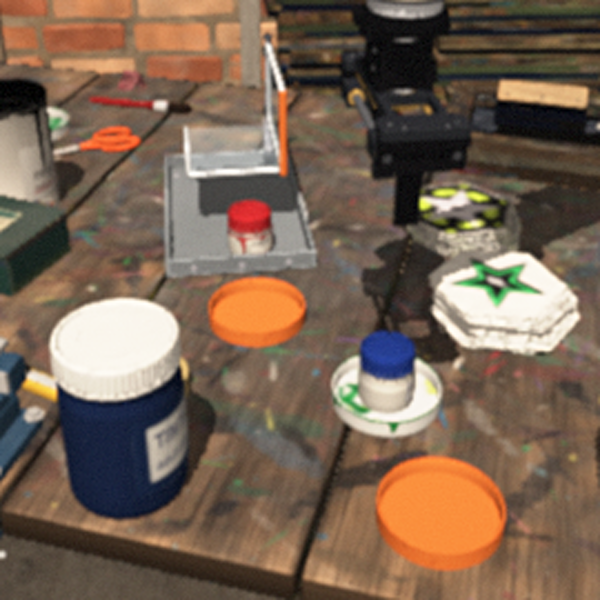

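The pot stands upright in the white dish at (387,375), the flap is shut, the red pot is in the tray, and the jar is untouched.

```bash
python3 -c "
from rig import bot
print(bot.hand_in())"
```

```text
the job is handed in; nothing more can be done
None
```

The job is handed in: the blue-lidded pot stands upright in the white dish with the green rim, the flap is fully shut, and the red pot is still in the tray; I touched none of the bystanders, and it took 12.3 s of the 51 s allowed.

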